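# Index the rotary assembly fixture one station and lock it

### The arm

A 6-joint arm with a two-finger parallel gripper is mounted at the origin on the work surface. World frame = base frame: x ahead of the robot, y to its left, z up, the work surface at z = 0. Lengths are in m, angles in rad, forces in N, time in s.
With the tool pointing down it reaches from about 0.3 to 0.775 m from the base axis. Payload 14.6 kg.
Tool frame: the origin (TCP) lies on the centre line of the jaws, within the pads' length; the fingertips stand 8 mm ahead of it and the grasp point (between the pads) lies 11 mm behind it; z points along the fingers, y is the line along which they close (so a half turn about z gives the same grasp; the last joint's range is limited). The gripper opens to 94 mm and grips with 3 to 60 N. Pads are 16 mm wide; open, the fingers measure 119 mm over their backs; the gripper's body (75 mm by 177 mm) begins 78 mm behind the grasp point.
Start: joints at [1.164, 0.3, 1.521, -0, 1.321, -0.067], TCP at [0.183, 0.519, 0.213] pointing down, gripper open.
Joint ranges: [-3.03, 3.03], [-0.79, 2.21], [0.23, 2.52], [-1.04, 4.18], [0, 3.07], [-2.55, 2.55]. Speed limits (rad/s): [2.22, 2.22, 2.57, 3.14, 3.14, 3.14].

### API

Orientations are given as [roll, pitch, yaw] about the fixed x, y, z axes, in that order (R = Rz(yaw) Ry(pitch) Rx(roll)).
In Python, from station import arm gives the robot as it stands. The module is installed in compiled form; this text tells all that it offers.
- The arm moves only by the shell command python3 -m pendant 'ROWS' [OPENING] [FORCE]. ROWS is JSON, a list of rows, each an object with "offset": the shift along the tool's x, y, z as a fraction of full scale, a list of three; "yaw": the turn about the tool's z as a fraction of full scale. A call has exactly 10 rows; each row shifts and turns the commanded pose from where the row before left it, along the tool's axes as they then stand; what a row does not reach is not made up. Full scale, the value 1, is 30 cm for a shift and 0.5 rad for a turn. A row lasts 1/8 s, in which the tool goes at most 62.5 mm and 10.7 degrees, less where a joint would pass 70% of its speed; a pose out of reach is approached as far as the arm can. A call with a number of a shift or a turn outside -1 to 1 is refused whole. A call with a gripper value outside its range is refused whole. OPENING is the closure, from 0 (fully open) to 1 (shut), set as the call begins (- or left out, the last holds). The fingers move at their own pace and stop on an object; FORCE is the grip in N (left out, the last holds). Time passes only in rows, so rows that do not move let the fingers close, or fill a call up. It gives the time, the measured TCP pose, the force, the opening and the grip force at its end, in the units of the state.
- arm.state(): the state, without advancing time (a new reading comes with each control period).
- arm.snapshot(name): name is "scene" or "side" or "wrist"; returns the picture (400x640x3 uint8, blue, green, red); there is no depth.
- arm.calibration(name): a dict with "camera_matrix" (3x3 intrinsics, pixels), "k1" (the pictures are not rectified: a ray, as slopes to the right and down, at radius r is drawn at 1 + k1 r^2 times it, then the intrinsics apply), "rvec" (rotation vector, rad) and "tvec" (3), from world to camera coordinates, as OpenCV has them. Camera axes: x right, y down, z forward; pixel columns grow to the right and rows downward; lengths in m; the calibration is good to about 2 mm. A picture is of the moment at which its call begins: read the wrist's pose just before it. calibration takes no time and is no camera call; for the wrist camera it gives the pose at the moment of the call.
- arm.sign_off(): hands the job in; it is judged then, once.
The state is a dict: "time": time; "qpos": joint angles; "qd": joint speeds; "joint_torque": joint torques, N m; "position": TCP position; "tool_rot": TCP orientation; "contact_force": force on the tool from outside, world axes, zero at the start; "ft_torque": the same for the moment, N m; "grip_width": finger opening in m; "gripper_force": force on a finger pad.
Only numpy, scipy, OpenCV 4.12 (cv2) and the standard library are available. Lean on these libraries where they do the work, as an engineer would, in place of code of your own. Each camera call takes 0.05 s, during which the arm holds its last target. There are 200 camera calls.

### The job

Turn the indexing table one position so that the finned cylinder bolted at its front comes to rest in the detent under the overhanging screw spindle, which may stand on the left or on the right. Then push the lock plunger at the front of the table fully home to lock it, let go, and leave the spindle stand and everything else on the bench undisturbed.

Things in the scene. Friction and masses are not known exactly. Their poses are not given: they have to be found in the camera images.
- index_base: fixed grey round base (236 mm across) of the indexing table; origin on the bench on the table's vertical axis; x points from the table's front to its rear (roughly away from the robot), y to its left, z up
- table_hub (a point): centre of the turntable's top face, 75 mm above the bench. Round steel disc, 260 mm across, with four stations 90 degrees apart (square nest plates 78 mm from the axis; at start front, left, rear, right), a rim slot in line with each, and four hand knobs midway between. Front nest: the finned cylinder; rear: a flat cover up to 107 mm above the bench; left, right: empty. All bolted on.
- turntable (a joint): rotation of the turntable in rad, 0 at the start, positive anticlockwise seen from above; turns from -3.0 to 3.0. Detents at multiples of 1.571: let go within 40 degrees of one, it is pulled in and rests within 0.02 rad of it after about 1 s. The detent resists with about 5 N at a knob. Turns only with the lock plunger out.
- cylinder_top (a point): centre of the top of the finned aluminium cylinder (66 x 62 mm, 63 mm tall, its top 144 mm above the bench) bolted on the turntable 78 mm from the axis, at the front at the start; turns with the table
- knob_0 (a point): black upright hand knob on the turntable's rim, a cylinder 30 mm across and 40 mm tall on a 16 mm steel post; origin at the middle of the grip, 153 mm above the bench (grip spans 133 to 173 mm), 100 mm from the turntable's axis; turns with the table; at the start rear left
- knob_1 (a point): black upright hand knob on the turntable's rim, a cylinder 30 mm across and 40 mm tall on a 16 mm steel post; origin at the middle of the grip, 153 mm above the bench (grip spans 133 to 173 mm), 100 mm from the turntable's axis; turns with the table; at the start front left
- knob_2 (a point): black upright hand knob on the turntable's rim, a cylinder 30 mm across and 40 mm tall on a 16 mm steel post; origin at the middle of the grip, 153 mm above the bench (grip spans 133 to 173 mm), 100 mm from the turntable's axis; turns with the table; at the start front right
- knob_3 (a point): black upright hand knob on the turntable's rim, a cylinder 30 mm across and 40 mm tall on a 16 mm steel post; origin at the middle of the grip, 153 mm above the bench (grip spans 133 to 173 mm), 100 mm from the turntable's axis; turns with the table; at the start rear right
- plunger (a joint): travel of the lock plunger in m along index_base's x: 0 to 0.004 at the start (pulled out, towards the robot), 0.025 fully home. It slides stiffly (about 4 N) and stays where it is left. It goes home only with the table resting in a detent; otherwise it strikes the rim at about 0.007.
- plunger_grip (a point): middle of the lock plunger's upright black handle, a cylinder 28 mm across and 42 mm tall at the front of the table (nearest the robot); 104 mm above the bench (spans 83 to 125 mm), 182 mm before the table's axis when out and 157 mm when home. Push it straight along index_base's x. The guide cheeks below it reach up to 76 mm above the bench.
- spindle_stand: fixed spindle stand; origin on the bench below the socket, axes parallel to index_base's. At x = 172 mm an 80 mm square foot and a 40 mm round column, 357 mm tall; an arm at 297 to 333 mm height reaches forward to an upright grey motor (56 mm across, 262 to 377 mm height) above the origin. At the mirror place of its column stands a fixed stack of flywheels, 80 mm across, 54 mm tall.
- socket_tip (a point): centre of the lower end of the spindle's socket (26 mm across), 196 mm above the bench, straight above the centre of the left or right station; the knobs pass under it
- spanner: loose steel spanner, 160 mm long, lying left of the table; origin under its middle
- driver: loose screwdriver, 180 mm long, lying right of the table; origin under its middle
- spare_cylinder: loose spare finned cylinder, 66 x 62 x 63 mm, standing on the bench; not to be touched; origin under its centre
- crankcase: loose aluminium crankcase casting, 110 x 85 mm, about 71 mm tall, on the bench; origin under its centre

How it is judged:
On the way:
1. the finned cylinder rests in the detent under the spindle (horizontal distance between cylinder_top and socket_tip below 0.01 m), for 0.2 s.
At the end, for the whole second after the job is handed in: The finned cylinder's top is within 8 mm horizontally of the point below the spindle's socket, the turntable is at rest and the lock plunger is pushed in at least 21 mm of its 25 mm (horizontal distance between cylinder_top and socket_tip below 0.008 m and value of joint plunger above 0.021 m and velocity of joint turntable between -0.03 and 0.03 rad/s); the robot touches nothing.
It fails at once if a loose thing on the bench is moved more than 30 mm (distance of any of spanner, driver, spare_cylinder, crankcase from where it was at the start of the episode above 0.03 m).
It fails at once if the robot strikes the spindle stand (over 10 N) (contact force between any of the arm, the fingers and spindle_stand above 10 N).
It also fails if it takes over 54 s, if anything falls off the work surface, if the arm or the gripper's body presses on something with over 40 N, if the wrist force passes 120 N, or if a joint passes its speed limit or range.

## Working session

There is one attempt and no reset: what is moved stays moved. The work goes in short steps, Python scripts to look and compute and a shell command to move; the robot and the scene stay as the last step left them, time stands still between calls to the robot, and variables do not carry over. Pictures are saved under pics/ and viewed, at most 10 in all, crops included, and the job is handed in when it is done.

```bash
mkdir -p pics
python3 - <<'E'
from station import arm
import cv2
print(arm.state())
for n in("scene","side"):
    cv2.imwrite(f"pics/{n}0.png",arm.snapshot(n)); print(n,arm.calibration(n))
E
```

```text
{'time': 0.0, 'qpos': array([ 1.16441124e+00,  3.00478945e-01,  1.52163993e+00,  2.23270280e-05,
        1.32073143e+00, -6.65833339e-02]), 'qd': array([-0.00023122, -0.00020408, -0.00084461, -0.00124653, -0.00042796,
       -0.00092347]), 'joint_torque': array([ 6.75143256e-04, -5.31804836e+01, -3.52735126e+01,  7.08563067e-02,
        2.44116521e-02, -6.48323976e-05]), 'position': array([0.18319051, 0.51829199, 0.21285714]), 'tool_rot': array([-3.14033924e+00, -1.05253904e-04,  2.80178529e+00]), 'contact_force': array([ 0.56074095, -0.58177783, -0.20425246]), 'ft_torque': array([-0.02975389,  0.01155732, -0.02878514]), 'gripper_force': 0.0, 'grip_width': 0.09398165882106693}
scene {'camera_matrix': array([[366.0731158 ,   0.        , 320.75468723],
       [  0.        , 366.0731158 , 195.84682614],
       [  0.        ,   0.        ,   1.        ]]), 'k1': 0.023459100613706374, 'rvec': array([ 1.75229165,  1.6662622 , -0.75644457]), 'tvec': array([-0.03541271, -0.23588457,  1.47876902])}
side {'camera_matrix': array([[395.35090756,   0.        , 322.53943475],
       [  0.        , 395.35090756, 188.43222076],
       [  0.        ,   0.        ,   1.        ]]), 'k1': 0.02017804402320028, 'rvec': array([ 2.19870809, -0.49869184,  0.2453499 ]), 'tvec': array([-0.45282253,  0.23979333,  1.06768934])}
```

View pics/scene0.png

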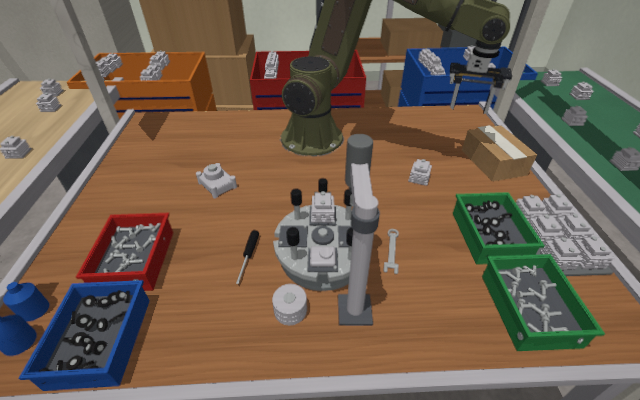

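View pics/side0.png

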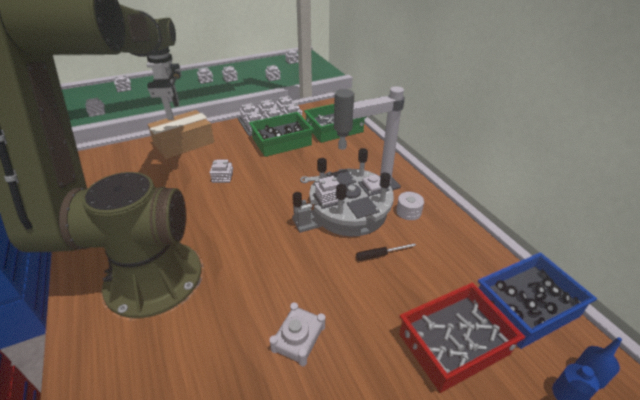

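The stand is on the left (scene image right, column at about (360,240)), so the cylinder must go from front to left, turning −90° (clockwise). In the side view the knobs are near (322,165), (362,156), (341,191) and (385,181), with the plunger grip at (297,200). I'll measure these by dark mask.

```bash
cat > h.py <<'E'
import cv2, numpy as np
from station import arm
def ray(c,uv):
    K=c["camera_matrix"];R=cv2.Rodrigues(c["rvec"])[0]
    p=cv2.undistortPoints(np.array([[uv]],float),K,np.array([c["k1"],0,0,0]))[0,0]
    return -R.T@c["tvec"], R.T@np.array([p[0],p[1],1])
def onz(c,uv,z):
    o,d=ray(c,uv); return o+d*(z-o[2])/d[2]
def blobs(img,box,thr=50,amin=25):
    x0,y0,x1,y1=box
    m=(img[y0:y1,x0:x1].max(2)<thr).astype(np.uint8)
    n,l,s,ce=cv2.connectedComponentsWithStats(m)
    return [(ce[i]+[x0,y0],s[i]) for i in range(1,n) if s[i][4]>=amin]
E
python3 - <<'E'
from h import *
np.set_printoptions(precision=3,suppress=True)
for n,b in(("side",(285,145,400,220)),("scene",(280,172,362,265))):
    im=cv2.imread(f"pics/{n}0.png");c=arm.calibration(n)
    for ce,s in blobs(im,b): print(n,ce,s[2:],"z.153",onz(c,ce,.153)[:2],"z.104",onz(c,ce,.104)[:2])
E
```

```text
side [362.56 156.76] [ 6  9 25] z.153 [0.676 0.071] z.104 [0.716 0.132]
side [320.962 165.808] [ 7  9 26] z.153 [0.536 0.082] z.104 [0.566 0.145]
scene [322.5   184.878] [ 8 13 98] z.153 [0.488 0.016] z.104 [0.429 0.019]
scene [296.149 197.088] [ 11  17 148] z.153 [ 0.536 -0.057] z.104 [ 0.48  -0.059]
scene [347.382 196.899] [ 8 18 89] z.153 [0.542 0.079] z.104 [0.487 0.087]
scene [292.551 236.253] [ 12  19 198] z.153 [ 0.676 -0.065] z.104 [ 0.631 -0.068]
scene [349.371 236.236] [ 6 18 89] z.153 [0.683 0.069] z.104 [0.638 0.076]
```

```bash
python3 -m pendant '[{"offset":[0,0,0],"yaw":-0.275},{"offset":[0,0,0],"yaw":-0.275},{"offset":[-0.042,-0.116,0],"yaw":0},{"offset":[-0.042,-0.116,0],"yaw":0},{"offset":[-0.042,-0.116,0],"yaw":0},{"offset":[-0.042,-0.116,0],"yaw":0},{"offset":[-0.042,-0.116,0],"yaw":0},{"offset":[-0.042,-0.116,0],"yaw":0},{"offset":[-0.042,-0.116,0],"yaw":0},{"offset":[-0.042,-0.116,0],"yaw":0}]' 0 20
python3 -m pendant '[{"offset":[-0.042,-0.116,0],"yaw":0},{"offset":[-0.042,-0.116,0],"yaw":0},{"offset":[-0.042,-0.116,0],"yaw":0},{"offset":[-0.042,-0.116,0],"yaw":0},{"offset":[-0.042,-0.116,0],"yaw":0},{"offset":[-0.042,-0.116,0],"yaw":0},{"offset":[-0.042,-0.116,0],"yaw":0},{"offset":[-0.042,-0.116,0],"yaw":0},{"offset":[0,0,0],"yaw":0},{"offset":[0,0,0],"yaw":0}]'
```

```text
time: 1.35
position: [0.2659, 0.233, 0.2133]
tool_rot: [-3.141, -0.0, 3.077]
contact_force: [1.0, 0.8, 0.4]
grip_width: 0.0937
gripper_force: 0.0
time: 2.6
position: [0.3482, -0.0497, 0.2132]
tool_rot: [3.141, -0.001, 3.076]
contact_force: [0.4, 0.1, 0.0]
grip_width: 0.094
gripper_force: 0.0
```

Run:
```python
from h import *
cv2.imwrite("pics/w1.png",arm.snapshot("wrist"))
print(arm.calibration("wrist"))
```

```text
{'camera_matrix': array([[318.52675559,   0.        , 314.21898971],
       [  0.        , 318.52675559, 200.73216939],
       [  0.        ,   0.        ,   1.        ]]), 'k1': -0.061979896901597956, 'rvec': array([-2.16117287, -2.02355611, -0.23955023]), 'tvec': array([ 0.02564048, -0.3645902 ,  0.30738755])}
```

View pics/w1.png

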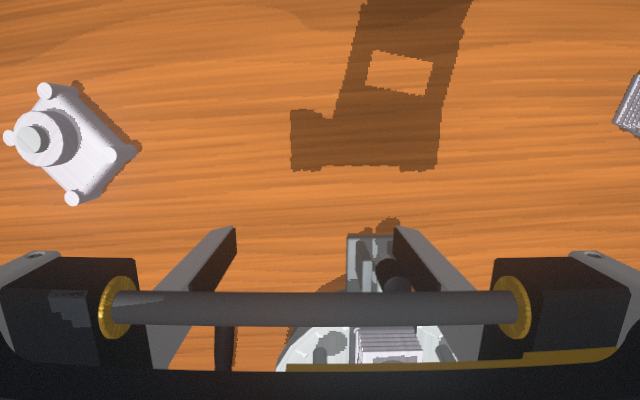

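The wrist camera looks back toward the robot. It shows the crankcase at (65,140) and the plunger guide at (370,260), with the fingers clear. Next I go above knob_2 (front right), straddle it with its trailing finger, and descend.

```bash
python3 -m pendant '[{"offset":[-0.077,0.0115,0],"yaw":0},{"offset":[-0.077,0.0115,0],"yaw":0},{"offset":[-0.077,0.0115,0],"yaw":0},{"offset":[-0.077,0.0115,0],"yaw":0},{"offset":[-0.077,0.0115,0],"yaw":0},{"offset":[-0.077,0.0115,0],"yaw":0},{"offset":[-0.077,0.0115,0],"yaw":0},{"offset":[-0.077,0.0115,0],"yaw":0},{"offset":[0,0,0],"yaw":0},{"offset":[0,0,0],"yaw":0}]'
python3 - <<'E'
from h import *
np.set_printoptions(precision=3,suppress=True)
a=arm.snapshot("scene");b=arm.snapshot("side")
cv2.imwrite("pics/m2.png",np.hstack([cv2.resize(a[120:300,220:420],None,fx=2,fy=2),cv2.resize(b[100:280,260:460],None,fx=2,fy=2)]))
E
```

```text
time: 3.9
position: [0.534, -0.0339, 0.2134]
tool_rot: [3.142, -0.0, 3.078]
contact_force: [-0.3, 0.0, 0.2]
grip_width: 0.0939
gripper_force: 0.0
```

View pics/m2.png

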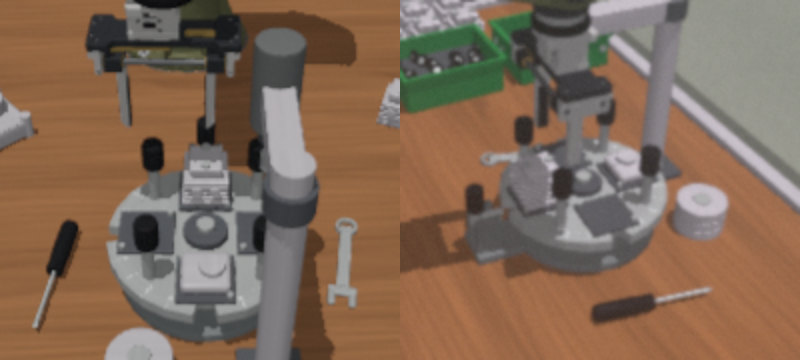

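The fingers are above the table and knob_2 lies between them, with the far finger over open space. Now I descend and push.

```bash
python3 -m pendant '[{"offset":[0,0,0.046],"yaw":0},{"offset":[0,0,0.046],"yaw":0},{"offset":[0,0,0.046],"yaw":0},{"offset":[0,0,0.045],"yaw":0},{"offset":[0,0,0],"yaw":0},{"offset":[0,0,0],"yaw":0},{"offset":[0,0,0],"yaw":0},{"offset":[0,0,0],"yaw":0},{"offset":[0,0,0],"yaw":0},{"offset":[0,0,0],"yaw":0}]'
python3 -m pendant '[{"offset":[0.012,0.028,0],"yaw":0},{"offset":[0.012,0.028,0],"yaw":0},{"offset":[0.011,0.0155,0],"yaw":0},{"offset":[0.011,0.0155,0],"yaw":0},{"offset":[0.009,0.0165,0],"yaw":0},{"offset":[0.009,0.0165,0],"yaw":0},{"offset":[0.007,0.0175,0],"yaw":0},{"offset":[0.007,0.0175,0],"yaw":0},{"offset":[0.005,0.018,0],"yaw":0},{"offset":[0.005,0.018,0],"yaw":0}]'
python3 - <<'E'
from h import *
np.set_printoptions(precision=3,suppress=True)
a=arm.snapshot("scene");b=arm.snapshot("side")
cv2.imwrite("pics/m3.png",np.hstack([cv2.resize(a[120:300,220:420],None,fx=2,fy=2),cv2.resize(b[100:280,260:460],None,fx=2,fy=2)]))
E
```

```text
time: 5.25
position: [0.5347, -0.0345, 0.1586]
tool_rot: [-3.142, 0.0, 3.077]
contact_force: [0.4, -0.0, -0.1]
grip_width: 0.0941
gripper_force: 0.0
time: 6.5
position: [0.5107, 0.024, 0.158]
tool_rot: [-3.14, -0.003, 3.076]
contact_force: [-5.8, -7.6, -1.5]
grip_width: 0.0944
gripper_force: 3.9
```

View pics/m3.png

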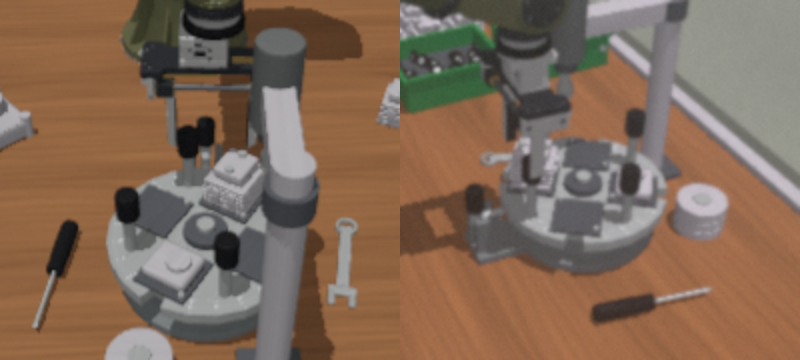

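The table has turned about 30° clockwise, with the trailing finger pushing the knob. I'll continue.

```bash
python3 -m pendant '[{"offset":[0.003,0.0185,0],"yaw":0},{"offset":[0.003,0.0185,0],"yaw":0},{"offset":[0.001,0.019,0],"yaw":0},{"offset":[0.001,0.019,0],"yaw":0},{"offset":[-0.001,0.019,0],"yaw":0},{"offset":[-0.001,0.019,0],"yaw":0},{"offset":[-0.0035,0.0185,0],"yaw":0},{"offset":[-0.0035,0.0185,0],"yaw":0},{"offset":[-0.0055,0.018,0],"yaw":0},{"offset":[-0.0055,0.018,0],"yaw":0}]'
python3 -m pendant '[{"offset":[0,0,0],"yaw":0},{"offset":[0,0,0],"yaw":0},{"offset":[0,0,0],"yaw":0},{"offset":[0,0,0],"yaw":0},{"offset":[0,0,0],"yaw":0},{"offset":[0,0,0],"yaw":0},{"offset":[0,0,0],"yaw":0},{"offset":[0,0,0],"yaw":0},{"offset":[0,0,0],"yaw":0},{"offset":[0,0,0],"yaw":0}]'
python3 - <<'E'
from h import *
a=arm.snapshot("scene");b=arm.snapshot("side")
cv2.imwrite("pics/m4.png",np.hstack([cv2.resize(a[120:300,220:420],None,fx=2,fy=2),cv2.resize(b[100:280,260:460],None,fx=2,fy=2)]))
E
```

```text
time: 7.85
position: [0.5194, 0.0801, 0.1585]
tool_rot: [3.142, 0.0, 3.077]
contact_force: [-0.5, -0.3, -0.5]
grip_width: 0.0942
gripper_force: 0.0
time: 9.1
position: [0.5192, 0.0798, 0.1585]
tool_rot: [-3.142, -0.0, 3.077]
contact_force: [0.6, 0.0, -0.0]
grip_width: 0.094
gripper_force: 0.0
```

View pics/m4.png

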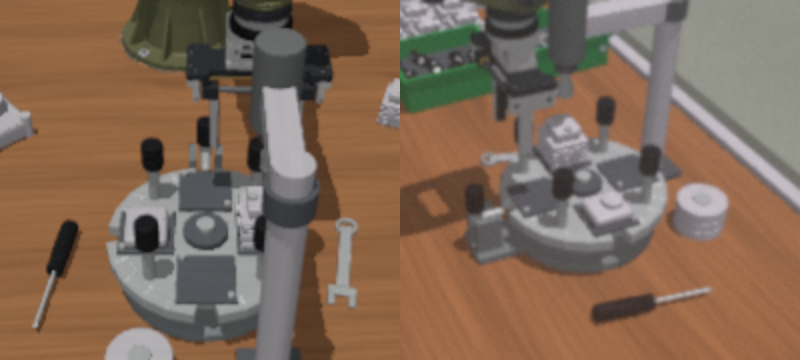

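Detent reached: the cylinder is at the left station under the spindle and the knobs are back in their pattern. Next I back off, close the fingers and lower them in front of the plunger handle.

```bash
python3 -m pendant '[{"offset":[0.091,0,0],"yaw":0},{"offset":[0.091,0,0],"yaw":0},{"offset":[0.091,0,0],"yaw":0},{"offset":[0.091,0,0],"yaw":0},{"offset":[0.091,0,0],"yaw":0},{"offset":[0,-0.055,0],"yaw":0},{"offset":[0,-0.055,0],"yaw":0},{"offset":[0,-0.055,0],"yaw":0},{"offset":[0,-0.055,0],"yaw":0},{"offset":[0,0,0],"yaw":0}]'
python3 -m pendant '[{"offset":[0,0,0],"yaw":0},{"offset":[0,0,0],"yaw":0},{"offset":[0,0,0],"yaw":0},{"offset":[0,0,0],"yaw":0},{"offset":[0,0,0.0445],"yaw":0},{"offset":[0,0,0.0445],"yaw":0},{"offset":[0,0,0.0445],"yaw":0},{"offset":[0,0,0.0445],"yaw":0},{"offset":[0,0,0],"yaw":0},{"offset":[0,0,0],"yaw":0}]' 1 20
python3 - <<'E'
from h import *
np.set_printoptions(precision=3,suppress=True)
a=arm.snapshot("scene");b=arm.snapshot("side")
cv2.imwrite("pics/m5.png",np.hstack([cv2.resize(a[120:300,220:420],None,fx=2,fy=2),cv2.resize(b[100:280,260:460],None,fx=2,fy=2)]))
for n,im,bx in(("scene",a,(280,165,362,265)),("side",b,(285,145,400,220))):
    c=arm.calibration(n)
    for ce,s in blobs(im,bx,amin=20): print(n,ce,s[2:],"z.153",onz(c,ce,.153)[:2],"z.104",onz(c,ce,.104)[:2])
E
```

```text
time: 10.45
position: [0.3787, 0.0223, 0.1586]
tool_rot: [-3.142, 0.0, 3.075]
contact_force: [-0.1, -0.5, 0.0]
grip_width: 0.0941
gripper_force: 0.0
time: 11.7
position: [0.3789, 0.0227, 0.1054]
tool_rot: [-3.142, 0.0, 3.077]
contact_force: [0.3, -0.4, -0.0]
grip_width: 0.0008
gripper_force: 0.0
scene [322.57  185.307] [ 10  16 114] z.153 [0.49  0.016] z.104 [0.431 0.019]
scene [347.059 196.337] [  8  18 101] z.153 [0.54  0.079] z.104 [0.484 0.087]
scene [295.792 197.306] [ 11  16 144] z.153 [ 0.537 -0.058] z.104 [ 0.481 -0.06 ]
scene [292.951 236.67 ] [ 11  18 182] z.153 [ 0.677 -0.064] z.104 [ 0.632 -0.067]
scene [349.633 236.177] [ 6 18 79] z.153 [0.683 0.07 ] z.104 [0.638 0.077]
```

View pics/m5.png

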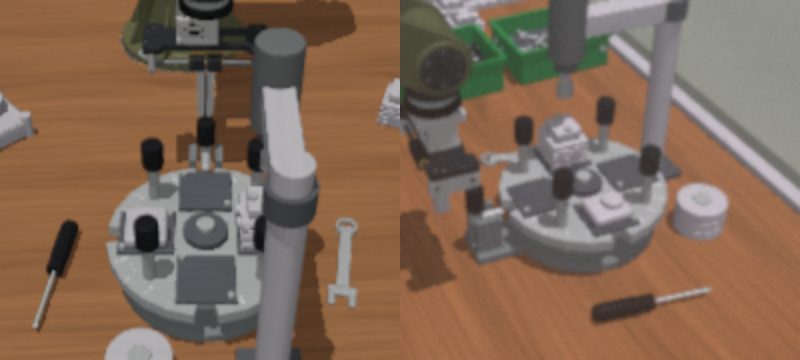

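The table returned to the same knob positions, within 3 mm. The fingers are closed and in line in front of the handle at (205,130), so I push gently.

```bash
python3 -m pendant '[{"offset":[-0.02,0,0],"yaw":0},{"offset":[-0.02,0,0],"yaw":0},{"offset":[-0.02,0,0],"yaw":0},{"offset":[-0.02,0,0],"yaw":0},{"offset":[-0.02,0,0],"yaw":0},{"offset":[-0.013,0,0],"yaw":0},{"offset":[-0.013,0,0],"yaw":0},{"offset":[-0.013,0,0],"yaw":0},{"offset":[-0.01,0,0],"yaw":0},{"offset":[0,0,0],"yaw":0}]'
```

```text
time: 13.05
position: [0.4236, 0.0198, 0.1051]
tool_rot: [3.142, 0.0, 3.077]
contact_force: [-1.6, 1.0, -0.4]
grip_width: 0.0005
gripper_force: 0.6
```

```bash
python3 -m pendant '[{"offset":[-0.005,0,0],"yaw":0},{"offset":[-0.005,0,0],"yaw":0},{"offset":[-0.005,0,0],"yaw":0},{"offset":[0,0,0],"yaw":0},{"offset":[0,0,0],"yaw":0},{"offset":[0,0,0],"yaw":0},{"offset":[0,0,0],"yaw":0},{"offset":[0,0,0],"yaw":0},{"offset":[0,0,0],"yaw":0},{"offset":[0,0,0],"yaw":0}]'
```

```text
time: 14.3
position: [0.4279, 0.0195, 0.1052]
tool_rot: [-3.141, 0.0, 3.077]
contact_force: [-1.5, 1.3, -1.7]
grip_width: 0.0004
gripper_force: 0.7
```

```bash
python3 -m pendant '[{"offset":[-0.005,0,0],"yaw":0},{"offset":[-0.005,0,0],"yaw":0},{"offset":[0,0,0],"yaw":0},{"offset":[0,0,0],"yaw":0},{"offset":[0,0,0],"yaw":0},{"offset":[0,0,0],"yaw":0},{"offset":[0,0,0],"yaw":0},{"offset":[0,0,0],"yaw":0},{"offset":[0,0,0],"yaw":0},{"offset":[0,0,0],"yaw":0}]'
```

```text
time: 15.55
position: [0.4286, 0.0195, 0.105]
tool_rot: [-3.141, -0.006, 3.077]
contact_force: [-22.3, 1.9, 14.2]
grip_width: 0.0003
gripper_force: 10.9
```

The push met a hard stop at about the predicted home position. Back off and check.

```bash
python3 -m pendant '[{"offset":[0.03,0,0],"yaw":0},{"offset":[0.03,0,0],"yaw":0},{"offset":[0.04,0,0],"yaw":0},{"offset":[0.04,0,0],"yaw":0},{"offset":[0.04,0,0],"yaw":0},{"offset":[0.04,0,0],"yaw":0},{"offset":[0,0,0],"yaw":0},{"offset":[0,0,0],"yaw":0},{"offset":[0,0,0],"yaw":0},{"offset":[0,0,0],"yaw":0}]'
python3 - <<'E'
from h import *
np.set_printoptions(precision=3,suppress=True)
a=arm.snapshot("scene");b=arm.snapshot("side")
cv2.imwrite("pics/m6.png",np.hstack([cv2.resize(a[120:300,220:420],None,fx=2,fy=2),cv2.resize(b[100:280,260:460],None,fx=2,fy=2)]))
c=arm.calibration("scene")
for ce,s in blobs(a,(280,165,362,265),amin=20): print(ce,s[2:],"z.153",onz(c,ce,.153)[:2],"z.104",onz(c,ce,.104)[:2])
E
```

```text
time: 16.8
position: [0.3651, 0.0236, 0.1051]
tool_rot: [-3.142, -0.0, 3.077]
contact_force: [-0.6, -0.5, -0.0]
grip_width: 0.0004
gripper_force: 0.0
[322.784 190.024] [ 10  15 125] z.153 [0.51  0.015] z.104 [0.453 0.019]
[347.059 196.337] [  8  18 101] z.153 [0.54  0.079] z.104 [0.484 0.087]
[295.747 197.363] [ 11  16 146] z.153 [ 0.537 -0.058] z.104 [ 0.481 -0.06 ]
[292.951 236.67 ] [ 11  18 182] z.153 [ 0.677 -0.064] z.104 [ 0.632 -0.067]
[349.633 236.177] [ 6 18 79] z.153 [0.683 0.07 ] z.104 [0.638 0.077]
```

View pics/m6.png

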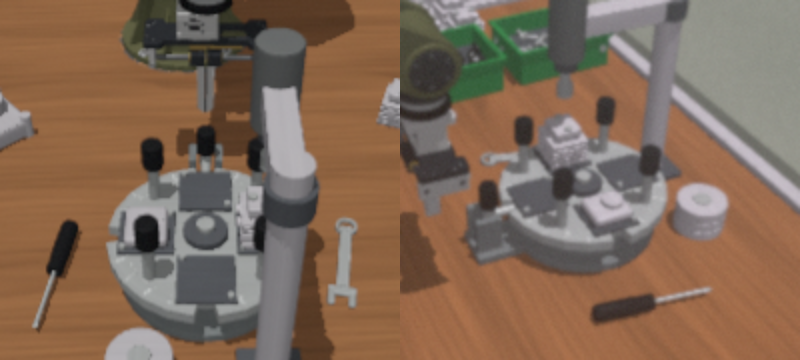

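The handle moved from x=0.431 to 0.453 m (home is expected at about 0.450 m). The table is unmoved, the cylinder sits under the socket, and the gripper is clear of everything.

```bash
python3 -c "
from station import arm
print(arm.sign_off())"
```

```text
the job is handed in; nothing more can be done
None
```

I turned the table one position clockwise so the finned cylinder rests under the left-hand spindle, pushed the lock plunger to its hard stop and backed the gripper clear; the job was handed in at about 17 s, and no verdict was shown.

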